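# Slide the tall bottle to the double-ringed place of a warming plate

## Task

Two screw-cap bottles stand on the round metal warming plate. Slide the taller one across the plate onto the empty place marked with a double ring, without lifting it off the plate or tipping it, and let go of it there, upright and centred in the rings. Leave the shorter bottle where it stands.

Things in the scene. Friction and masses are not known exactly. Their poses are not given: they have to be found in the camera images.
- warming_plate: Fixed round flat warming plate of bare metal, 250 mm in diameter, its smooth flat top 20 mm above the worktop (no rim, nothing stands proud of it). Origin: centre of its underside, on the worktop; z up. Three places for bottles are engraved on it as circles, 78 mm from its centre and 120 degrees apart, 135 mm from each other; it may stand turned any way.
- double_ring (a point): Centre, on the plate's top face (20 mm above the worktop), of the one place that is marked with two concentric circles (68 and 82 mm in diameter). It is empty at the start. The other two places have a single 68 mm circle each, and one bottle stands on each of them.
- tall_bottle: The taller, loose screw-cap bottle, about 0.2 kg: clear round body 58 mm in diameter, straight from about 5 mm up to about 75 mm, then a shoulder up to 85 mm, and a round cap 38 mm in diameter from 85 to 103 mm above its underside. Origin: centre of its underside; z up along its axis. It can be gripped round the body from above, or pushed low down; gripped or pushed only at its cap it tends to tip over its foot as it slides.
- short_bottle: The shorter, loose screw-cap bottle that must stay: body 52 mm in diameter, cap 36 mm in diameter, 82 mm tall over all. Origin: centre of its underside; z up along its axis.
There are look-alikes about, which are no part of the job. What is shaped like the tall_bottle but pink is not meant.

How it is judged:
At the end, for the whole second after the job is handed in: The taller bottle stands upright (within about 6 degrees) and at rest on the plate, its centre within 15 mm of the centre of the double ring; the shorter bottle stands upright within 20 mm of where it stood (horizontal distance between tall_bottle and double_ring below 0.015 m and angle between each of tall_bottle, short_bottle's own z axis and vertical below 0.1 rad and z of tall_bottle in the frame of double_ring between -0.004 and 0.004 m and linear speed of tall_bottle below 0.02 m/s and distance of short_bottle from where it was at the start of the episode below 0.02 m); the robot touches nothing.
It fails at once if the taller bottle is lifted more than 8 mm off the plate (z of tall_bottle in the frame of double_ring above 0.008 m).
It fails at once if the taller bottle is tipped by more than 17 degrees (angle between tall_bottle's own z axis and vertical above 0.3 rad).
It fails at once if the shorter bottle is tipped or moved by more than 20 mm (distance of short_bottle from where it was at the start of the episode above 0.02 m or angle between short_bottle's own z axis and vertical above 0.3 rad).
It also fails if it takes over 29 s, if anything falls off the work surface, if the arm or the gripper's body presses on something with over 40 N, if the wrist force passes 120 N, or if a joint passes its speed limit or range.

## Robot

A 6-joint arm with a two-finger parallel gripper is mounted at the origin on a cart in front of the work surface, level with it; the furniture and walls round the work are solid. World frame = base frame: x ahead of the robot, y to its left, z up, the work surface at z = 0. Lengths are in m, angles in rad, forces in N, time in s.
With the tool pointing down it reaches from about 0.3 to 0.85 m from the base axis. Payload 4.2 kg.
Tool frame: the origin (TCP) lies midway between the tips of the shut fingers; the grasp point (between the pads) lies behind it (grip_depth is the z of the grasp point in the tool frame, in m); z points along the fingers, y is the line along which they close (so a half turn about z gives the same grasp; the last joint's range is limited). The gripper opens to 91 mm and grips with 3 to 60 N. Pads are 32 mm wide; open, the fingers measure 118 mm over their backs; the gripper's body (76 mm by 178 mm) begins 60 mm behind the grasp point.
Start: joints at [1.141, 0.32, 1.565, -0, 1.257, -0.02], TCP at [0.229, 0.527, 0.214] pointing down, gripper open.
Joint ranges: [-3.11, 3.11], [-0.84, 2.01], [0.21, 2.61], [-1.34, 4.49], [0.05, 2.63], [-2.56, 2.56]. Speed limits (rad/s): [2.57, 2.57, 3.14, 3.14, 3.14, 3.14].

## Interface

Orientations are given as a unit quaternion [w, x, y, z].
In Python, from cell import * gives the robot as it stands. The module is installed in compiled form; this text tells all that it offers.
- The arm moves only by the tool servo_tool, never from a script. Its argument "deltas" is a list of rows, each a list of 5 numbers: the finger opening in m, from 0 to 0.0912, then the shift along the tool's x, y, z in m, then the turn about the tool's z in degrees. A call has 1 to 12 rows; each row is the pose to reach, as a shift and turn from the pose commanded when the call began, along the tool's axes at that moment; what a row does not reach only later rows make up. A row lasts 1/10 s, in which the tool goes at most 50 mm and 8.59 degrees, less where a joint would pass 70% of its speed; a pose out of reach is approached as far as the arm can. A call with a gripper value outside its range is refused whole. The fingers move at their own pace and stop on an object; the grip force is fixed at half the most. Time passes only in rows, so rows that repeat a pose let the fingers close. It gives the time, the measured TCP pose, the force, the opening and the grip force at its end, in the units of the state.
- observe(): the state, without advancing time (a new reading comes with each control period).
- get_image(name): name is "side" or "top"; returns a dict with "image" (480x640x3 uint8, red, green, blue), "intrinsics" (3x3 intrinsics, pixels), "R" (3x3) and "t" (3): a world point X has camera coordinates R X + t. Camera axes: x right, y down, z forward; pixel columns grow to the right and rows downward; lengths in m; the calibration is good to about 2 mm. A picture is of the moment at which its call begins. There is no depth.
- hand_in(): hands the job in; it is judged then, once.
The state is a dict: "t": time; "q": joint angles; "qvel": joint speeds; "joint_efforts": joint torques, N m; "eef_pos": TCP position; "orientation": TCP orientation; "contact_force": force on the tool from outside, world axes, zero at the start; "moment": the same for the moment, N m; "finger_gap": finger opening in m; "finger_force": force on a finger pad.
Only numpy, scipy, OpenCV 4.12 (cv2) and the standard library are available. Lean on these libraries where they do the work, as an engineer would, in place of code of your own. Each camera call takes 0.05 s, during which the arm holds its last target. There are 200 camera calls.

## Working session

There is one attempt and no reset: what is moved stays moved. The work goes in short steps, Python scripts to look and compute and a tool call to move; the robot and the scene stay as the last step left them, time stands still between calls to the robot, and variables do not carry over. Pictures are saved under pics/ and viewed, at most 10 in all, crops included, and the job is handed in when it is done.

Besides the shell and the picture viewer there is one more tool, called after ">>>" by a JSON object that holds its "fn" and its "kwargs", one argument or row to a line. servo_tool: Moves the arm, as the interface text tells. Its arguments: {"type":"object","properties":{"deltas":{"type":"array","items":{"type":"array","items":{"type":"number"}}}},"required":["deltas"]}

```bash
mkdir -p pics
python3 - <<'E'
from cell import *
import cv2,numpy as np
s=observe();print(s['t'],s['eef_pos'],s['orientation'],s['finger_gap'],[k for k in s])
for n in('top','side'):
    d=get_image(n);cv2.imwrite(f'pics/{n}1.png',d['image'][:,:,::-1]);np.savez(f'{n}1.npz',**d)
    print(n,d['intrinsics'].tolist(),d['R'].round(4).tolist(),d['t'].tolist())
E
```

```text
0.0 [0.22888445 0.52693559 0.21313732] [-1.99805755e-04  2.03492361e-01  9.79076151e-01 -8.42170274e-04] 0.09134144122366734 ['t', 'q', 'qvel', 'joint_efforts', 'eef_pos', 'orientation', 'contact_force', 'moment', 'finger_force', 'finger_gap']
top [[571.024946656153, 0.0, 320.46939796663196], [0.0, 571.024946656153, 245.70910456179405], [0.0, 0.0, 1.0]] [[0.002, -0.9998, -0.0181], [-0.9849, 0.0011, -0.1732], [0.1732, 0.0181, -0.9847]] [0.4518110207949264, 0.4920641689117865, 1.0157117609019728]
side [[554.2157792579376, 0.0, 329.0977859888144], [0.0, 554.2157792579376, 240.62423834810969], [0.0, 0.0, 1.0]] [[1.0, -0.0063, -0.0057], [-0.0077, -0.3848, -0.923], [0.0036, 0.923, -0.3848]] [-0.48292435311793197, 0.20690468218993224, 0.7025220478763803]
```

View pics/top1.png

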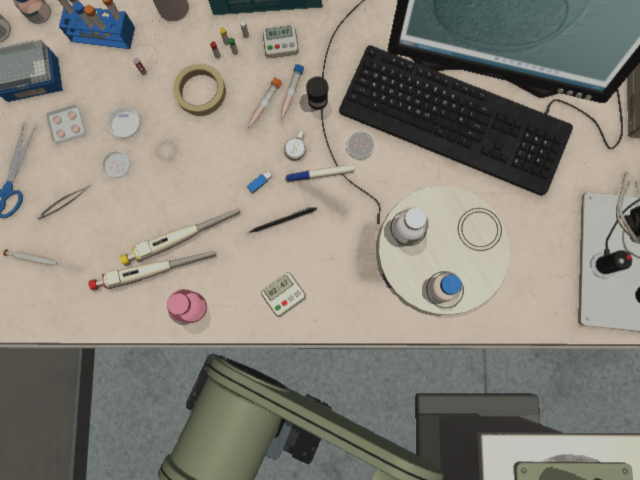

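View pics/side1.png

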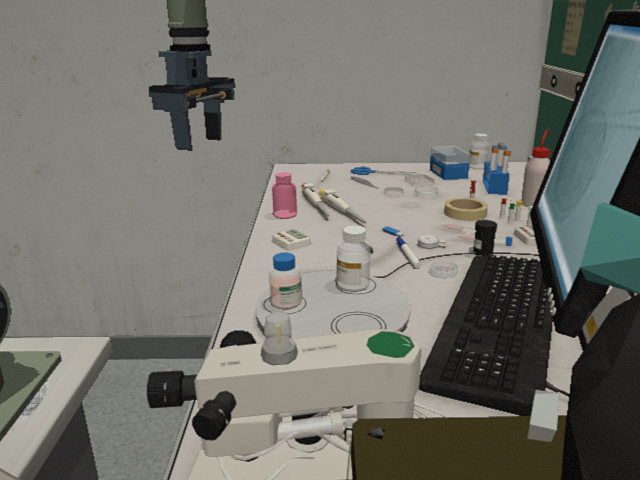

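The top view shows a plate centred near (444,250) with the double ring at (480,229). There is a white-capped bottle at (409,226), a blue-capped bottle at (445,290), and a pink look-alike off the plate at (187,307). In the side view the white-capped one (354,258) looks taller than the blue-capped one (286,280). I'll confirm that in an enlarged crop with measurements.

```bash
cat > h.py <<'E'
import numpy as np,cv2
def load(n): d=np.load(n);return d['intrinsics'],d['R'],d['t']
def ray(c,uv,z):
    K,R,t=c;o=-R.T@t;v=R.T@np.linalg.solve(K,[*uv,1.]);return o+v*(z-o[2])/v[2]
def proj(c,X):
    K,R,t=c;p=K@(R@np.asarray(X,float)+t);return p[:2]/p[2]
E
python3 - <<'E'
from h import *
T=load('top1.npz');S=load('side1.npz')
print('plate',ray(T,(444,250),.02),'ring',ray(T,(480,229),.02), 'pink',ray(T,(187,307),.05))
for n,uv,h in(('white',(414,218),.123),('white',(414,218),.102),('blue',(451,284),.123),('blue',(451,284),.102)):
    X=ray(T,uv,h);print(n,h,X,'side px cap',proj(S,X),'foot',proj(S,[X[0],X[1],.02]))
a=cv2.imread('pics/top1.png')[175:325,365:525];b=cv2.imread('pics/side1.png')[215:345,240:420]
a=cv2.resize(a,(400,375),interpolation=2);b=cv2.resize(b,(400,289),interpolation=2)
b=cv2.copyMakeBorder(b,0,86,0,0,0);cv2.imwrite('pics/crop.png',np.hstack([a,b]))
E
```

```text
plate [0.48807572 0.21785908 0.02      ] ring [0.5286601  0.14794925 0.02      ] pink [0.37779952 0.69592414 0.05      ]
white 0.123 [0.52715342 0.28835992 0.123     ] side px cap [354.12389036 227.64445969] foot [353.43152171 282.89696361]
white 0.102 [0.53189864 0.28523579 0.102     ] side px cap [356.89888072 239.98281086] foot [356.25482368 283.6960508 ]
blue 0.123 [0.41220231 0.22869718 0.123     ] side px cap [282.55199951 242.03974788] foot [284.94340957 300.04203829]
blue 0.102 [0.41446035 0.22428214 0.102     ] side px cap [284.2954949  255.42412997] foot [286.14700798 301.34109173]
```

View pics/crop.png

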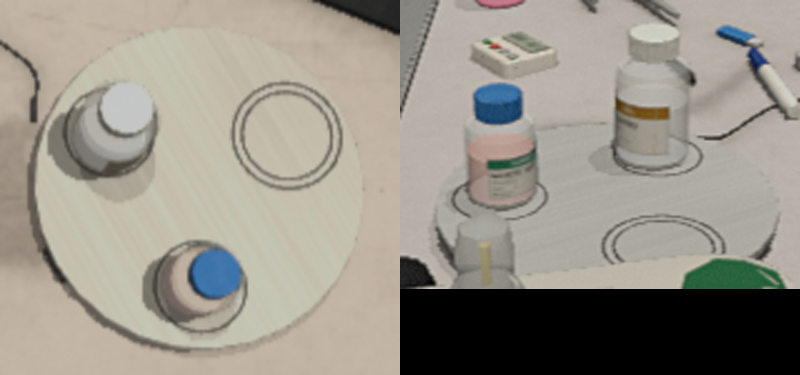

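The side view confirms it. The white cap's top is at row 228, which fits a 103 mm bottle (predicted 227.6). The blue cap's top is at row 255, which fits 82 mm (predicted 255.4). So the target is the clear, white-capped bottle at about (0.527, 0.286), the ring is at (0.5285, 0.148), and pink is ruled out. I'll move above the bottle and turn the closing axis onto world y.

>>> {"fn": "servo_tool", "kwargs": {
  "deltas": [
    [0.0912,-0.03,-0.008,0,-4],
    [0.0912,-0.07,-0.019,0,-8],
    [0.0912,-0.11,-0.031,0,-12],
    [0.0912,-0.15,-0.042,0,-16],
    [0.0912,-0.19,-0.053,0,-20],
    [0.0912,-0.23,-0.064,0,-23.5],
    [0.0912,-0.27,-0.075,0,-23.5],
    [0.0912,-0.31,-0.086,0,-23.5],
    [0.0912,-0.345,-0.096,0,-23.5],
    [0.0912,-0.369,-0.1025,0,-23.5],
    [0.0912,-0.369,-0.1025,0,-23.5],
    [0.0912,-0.369,-0.1025,0,-23.5]
  ]
}}

```text
t: 1.3
eef_pos: [0.5264, 0.2862, 0.2134]
orientation: [-0.001, 0.0, 1.0, 0.0]
contact_force: [-0.9, 0.1, 0.3]
finger_gap: 0.0912
finger_force: 0.0
```

Run:
```python
import cell
from cell import *
import cv2,numpy as np
print([k for k in dir(cell) if k[0]!='_'],getattr(cell,'grip_depth',None))
s=observe();print(s['t'],s['eef_pos'],s['orientation'])
out=[]
for n in('top','side'):
    d=get_image(n);out.append(cv2.resize(d['image'][:,:,::-1],(400,300)) if 0 else (d['image'][150:350,340:560,::-1] if n=='top' else d['image'][60:360,200:460,::-1]))
a,b=out;a=cv2.resize(a,(400,364),interpolation=2);b=cv2.resize(b,(400,462),interpolation=2)
a=cv2.copyMakeBorder(a,0,98,0,0,0);cv2.imwrite('pics/c2.png',np.hstack([a,b]))
```

```text
['PlanningError', 'get_image', 'grip_depth', 'hand_in', 'observe'] -0.0188
1.3 [0.52636446 0.28619947 0.2133559 ] [-8.12592998e-04  4.06068108e-04  9.99999587e-01  1.30143068e-05]
```

View pics/c2.png

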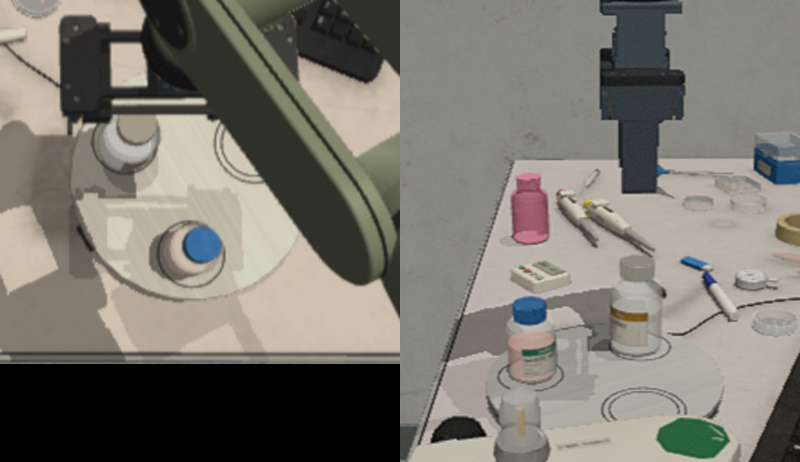

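The arm is above the white-capped bottle. In the side crop the gripper and the cap line up at column 638. Next is the descent, stopping with about 10 mm between the gripper body and the cap.

>>> {"fn": "servo_tool", "kwargs": {
  "deltas": [
    [0.0912,0,0,0.015,0],
    [0.0912,0,0,0.035,0],
    [0.0912,0,0,0.055,0],
    [0.0912,0,0,0.075,0],
    [0.0912,0,0,0.095,0],
    [0.0912,0,0,0.115,0],
    [0.0912,0,0,0.13,0],
    [0.0912,0,0,0.145,0],
    [0.0912,0,0,0.155,0],
    [0.0912,0,0,0.16,0],
    [0.0912,0,0,0.16,0]
  ]
}}

```text
t: 2.5
eef_pos: [0.5261, 0.2867, 0.0536]
orientation: [-0.0, -0.001, 1.0, -0.0]
contact_force: [-1.0, -0.0, -0.5]
finger_gap: 0.0916
finger_force: 0.0
```

>>> {"fn": "servo_tool", "kwargs": {
  "deltas": [
    [0.075,0,0,0,0],
    [0.07,0,0,0,0],
    [0.066,0,0,0,0],
    [0.063,0,0,0,0],
    [0.061,0,0,0,0],
    [0.059,0,0,0,0],
    [0.057,0,0,0,0],
    [0.055,0,0,0,0],
    [0.053,0,0,0,0],
    [0.053,0,0,0,0]
  ]
}}

```text
t: 3.5
eef_pos: [0.5267, 0.2863, 0.054]
orientation: [0.0, -0.0, 1.0, -0.0]
contact_force: [0.0, -0.6, 0.3]
finger_gap: 0.056
finger_force: 30.0
```

Gripped: 30 N at a 56 mm opening. I'll slide it slowly along −y.

>>> {"fn": "servo_tool", "kwargs": {
  "deltas": [
    [0.053,0,-0.004,0,0],
    [0.053,0,-0.012,0,0],
    [0.053,0,-0.024,0,0],
    [0.053,0,-0.036,0,0],
    [0.053,0,-0.048,0,0],
    [0.053,-0.001,-0.06,0,0],
    [0.053,-0.001,-0.072,0,0],
    [0.053,-0.002,-0.084,0,0],
    [0.053,-0.002,-0.096,0,0],
    [0.053,-0.002,-0.108,0,0],
    [0.053,-0.002,-0.115,0,0],
    [0.053,-0.002,-0.115,0,0]
  ]
}}

```text
t: 4.7
eef_pos: [0.5287, 0.1701, 0.054]
orientation: [-0.0, 0.0, 1.0, -0.0]
contact_force: [0.3, -0.8, -0.8]
finger_gap: 0.056
finger_force: 30.0
```

Run:
```python
from cell import *
from h import *
s=observe();print(s['t'],s['eef_pos'],s['contact_force'],s['finger_gap'])
out=[get_image('top')['image'][150:350,340:560,::-1],get_image('side')['image'][200:380,240:440,::-1]]
a,b=out;a=cv2.resize(a,(400,364),interpolation=2);b=cv2.resize(b,(400,360),interpolation=2)
b=cv2.copyMakeBorder(b,0,4,0,0,0);cv2.imwrite('pics/c3.png',np.hstack([a,b]))
S=load('side1.npz')
for y in(.148,.1713):
  print(y,[(proj(S,[.5285+.029*np.cos(t),y+.029*np.sin(t),.02])-[240,200])*2+[400,0] for t in(0,np.pi,-np.pi/2)])
```

```text
4.7 [0.52867638 0.17011039 0.05398529] [ 0.26663047 -0.77929677 -0.7990037 ] 0.05603770813073042
0.148 [array([675.95605148, 250.43673777]), array([598.82827245, 251.07242197]), array([639.61301858, 271.71344391])]
0.1713 [array([673.30644615, 234.55819507]), array([598.11857928, 235.17397478]), array([637.82127679, 254.76706292])]
```

View pics/c3.png

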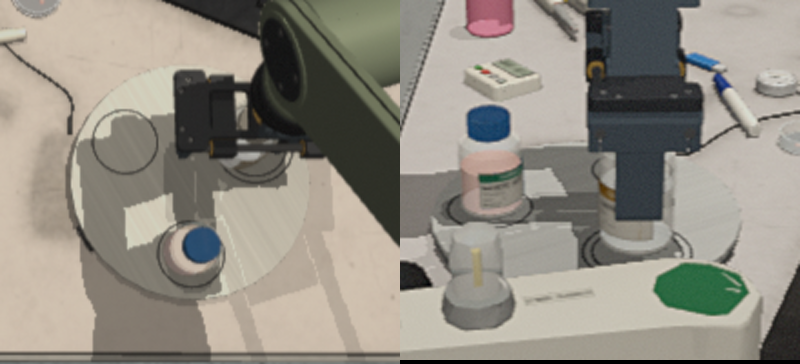

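The bottle followed upright. In the side crop its body spans columns 598–675 and the rings span about 581–692, so it is centred in x. 22 mm remain along −y; then I'll open and go up.

>>> {"fn": "servo_tool", "kwargs": {
  "deltas": [
    [0.053,0,-0.005,0,0],
    [0.053,0,-0.011,0,0],
    [0.053,0,-0.018,0,0],
    [0.053,0,-0.022,0,0],
    [0.053,0,-0.022,0,0],
    [0.056,0,-0.022,0,0],
    [0.06,0,-0.022,0,0],
    [0.066,0,-0.022,0,0],
    [0.075,0,-0.022,0,0],
    [0.085,0,-0.022,0,0],
    [0.0912,0,-0.022,0,0],
    [0.0912,0,-0.022,0,0]
  ]
}}

```text
t: 6.0
eef_pos: [0.5287, 0.1494, 0.0539]
orientation: [0.0, -0.0, 1.0, 0.0]
contact_force: [-0.6, -0.0, 0.3]
finger_gap: 0.0908
finger_force: 0.0
```

>>> {"fn": "servo_tool", "kwargs": {
  "deltas": [
    [0.0912,0,0,-0.008,0],
    [0.0912,0,0,-0.025,0],
    [0.0912,0,0,-0.045,0],
    [0.0912,0,0,-0.065,0],
    [0.0912,0,0,-0.085,0],
    [0.0912,0,0,-0.105,0],
    [0.0912,0,0,-0.125,0],
    [0.0912,0,0,-0.145,0],
    [0.0912,0,0,-0.16,0],
    [0.0912,0,0.03,-0.16,0],
    [0.0912,0,0.07,-0.16,0],
    [0.0912,0,0.09,-0.16,0]
  ]
}}

```text
t: 7.2
eef_pos: [0.5287, 0.2417, 0.2149]
orientation: [0.001, -0.001, 1.0, 0.001]
contact_force: [-0.1, -0.5, -1.0]
finger_gap: 0.0909
finger_force: 0.0
```

Run:
```python
from cell import *
from h import *
s=observe();print(s['t'],s['eef_pos'],s['contact_force'],s['finger_gap'])
out=[get_image('top')['image'][150:350,340:560,::-1],get_image('side')['image'][200:380,240:440,::-1]]
a,b=out;a=cv2.resize(a,(400,364),interpolation=2);b=cv2.resize(b,(400,360),interpolation=2)
b=cv2.copyMakeBorder(b,0,4,0,0,0);cv2.imwrite('pics/c4.png',np.hstack([a,b]))
```

```text
7.2 [0.52869932 0.24165587 0.21486598] [-0.1210879  -0.46316645 -0.96701111] 0.09089261119685517
```

View pics/c4.png

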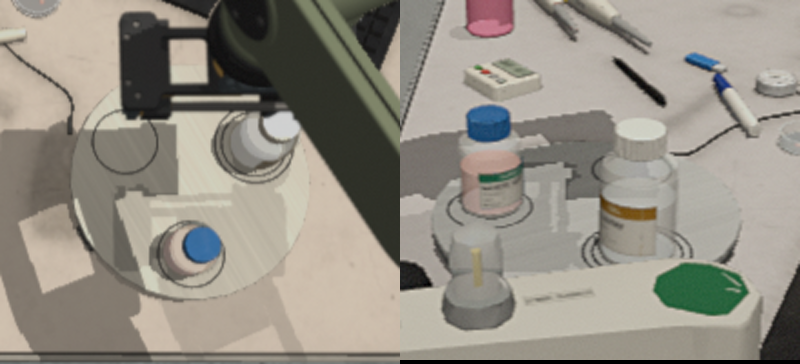

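The bottle stands free and upright, centred in the double ring (side crop about (638,240), rings centred at 637). The blue-capped bottle is still at (490,160), unmoved, so I'm handing in.

```bash
python3 -c "from cell import *;print(hand_in())"
```

```text
the job is handed in; nothing more can be done
None
```

I slid the tall white-capped bottle onto the double ring, let go of it there upright and centred in the last pictures, and handed the job in; the short blue-capped bottle did not visibly move, and no verdict was returned.

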